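# Hook and seat the cover of a battery case

### The job

Close the open grey battery case on the bench with the orange cover: hold the cover tilted, hook its tongue in under the black lip at the far end of the case, then swing the cover down until it lies fully seated and flat inside the rim, and let go. Leave the larger blue cover, which belongs to another case, where it is.

Things in the scene. Friction and masses are not known exactly. Their poses are not given: they have to be found in the camera images.
- battery_case: Fixed grey case 142x88x44 mm, battery tray inside. Origin: centre of underside; +x to the end with the black lip. In mm: rim top z 44, inner faces at y -40/+40, x -66/+66. Lip: full width, x 46 to far end, underside z 40, open space below. Cover rests on side ledges (|y| 30-40, top z 32). Near rim to lip is 112, cover with tongue 122: it goes in only tilted, tongue first.
- orange_cover_grip (a point): Loose orange cover, about 0.1 kg, flat on the bench. Point: on its grip, over the plate's middle, 36 mm above the underside. x to the tongue, z up. Grip: fin 48 (x) x 14 (y) mm, 12 to 50 mm above the underside; pinch the 14. Plate 104 x 72 mm: x -52 to 52, 4 mm thick; from height 4 to 12 only x -52 to 46. Seated: this point at z 68, x -14 to -4, y near 0 of the case, cover top level with the rim.
- orange_tongue (a point): Tip of the orange cover's tongue, mid-width, 2 mm above the cover's underside, 70 mm along the cover's x from the grip point; same axes. The tongue is 44 mm wide, 4 mm thick, level with the underside, and projects 18 mm from the plate (x 52 to 70).
- blue_cover_grip (a point): Loose blue cover, same length and grip fin as the orange one but 96 mm wide and without a tongue; it does not fit this case and is to be left alone. Point: on its grip, over its middle, 36 mm above its underside.

How it is judged:
By the outcome, as a careful person would: the job done as asked, in the order asked, and still so for the second after the job is handed in, with the robot touching nothing.
It also fails if it takes over 38 s, if anything falls off the work surface, if the arm or the gripper's body presses on something with over 40 N, if the wrist force passes 120 N, or if a joint passes its speed limit or range.

### The arm

A 6-joint arm with a two-finger parallel gripper is mounted at the origin on a cart in front of the work surface, level with it; the furniture and walls round the work are solid. World frame = base frame: x ahead of the robot, y to its left, z up, the work surface at z = 0. Lengths are in m, angles in rad, forces in N, time in s.
With the tool pointing down it reaches from about 0.3 to 0.875 m from the base axis. Payload 6.4 kg.
Tool frame: the origin (TCP) lies midway between the tips of the shut fingers; the grasp point (between the pads) lies 19 mm behind it; z points along the fingers, y is the line along which they close (so a half turn about z gives the same grasp; the last joint's range is limited). The gripper opens to 88 mm and grips with 3 to 60 N. Pads are 18 mm wide; open, the fingers measure 123 mm over their backs; the gripper's body (75 mm by 187 mm) begins 45 mm behind the grasp point.
Start: joints at [-1.362, 0.181, 1.607, -0, 1.354, -0.206], TCP at [0.232, -0.526, 0.239] pointing down, gripper open.
Joint ranges: [-2.99, 2.99], [-0.89, 2.07], [0.3, 2.58], [-1.14, 4.28], [0, 2.63], [-3.12, 3.12]. Speed limits (rad/s): [2.57, 2.57, 3.01, 3.14, 3.14, 3.14].

### API

Orientations are given as a rotation vector (axis times angle).
In Python, from rig import manip, vision, job gives the robot as it stands.
- The arm moves only by the tool arm_command, never from a script. Its argument "plan" is a list that holds one entry, the list of rows, each a list of 7 numbers: the turn, a rotation vector about the tool's x, y, z in rad, then the shift along the tool's x, y, z in m, then the closure, from -1 (fully open) to 1 (shut), so that 0 is half open. A call has 1 to 10 rows; each row is the pose to reach, as a shift and turn from the pose commanded when the call began, along the tool's axes at that moment; what a row does not reach only later rows make up. A row lasts 1/10 s, in which the tool goes at most 50 mm and 8.59 degrees, less where a joint would pass 70% of its speed; a pose out of reach is approached as far as the arm can. A call with a gripper value outside its range is refused whole. The fingers move at their own pace and stop on an object; "newtons" is the grip in N (left out, the last holds). Time passes only in rows, so rows that repeat a pose let the fingers close. It gives the time, the measured TCP pose, the force, the opening and the grip force at its end, in the units of the state.
- manip.state(): the state, without advancing time (a new reading comes with each control period).
- vision.read_camera(name): name is "scene" or "top"; returns a dict with "frame" (400x640x3 uint8, red, green, blue), "range_z" (400x640 float32, m along the optical axis (not along the pixel's ray), 0 where there is no reading), "K" (3x3 intrinsics, pixels), "k1" (the pictures are not rectified: a ray, as slopes to the right and down, at radius r is drawn at 1 + k1 r^2 times it, then the intrinsics apply), "extrinsics" (4x4, takes a point from world to camera coordinates). Camera axes: x right, y up, looking along -z (the intrinsics and any distortion apply to the point x, -y, -z); pixel columns grow to the right and rows downward; lengths in m; the calibration is good to about 2 mm. A picture is of the moment at which its call begins.
- job.close_job(): hands the job in; it is judged then, once.
The state is a dict: "time": time; "joint_pos": joint angles; "dq": joint speeds; "effort": joint torques, N m; "ee_pos": TCP position; "tcp_rot": TCP orientation; "ft_force": force on the tool from outside, world axes, zero at the start; "ft_torque": the same for the moment, N m; "opening": finger opening in m; "finger_force": force on a finger pad.
Only numpy, scipy, OpenCV 4.12 (cv2) and the standard library are available. Lean on these libraries where they do the work, as an engineer would, in place of code of your own. Each camera call takes 0.05 s, during which the arm holds its last target. There are 200 camera calls.

## Working session

There is one attempt and no reset: what is moved stays moved. The work goes in short steps, Python scripts to look and compute and a tool call to move; the robot and the scene stay as the last step left them, time stands still between calls to the robot, and variables do not carry over. Pictures are saved under pics/ and viewed, at most 10 in all, crops included, and the job is handed in when it is done.

Besides the shell and the picture viewer there is one more tool, called after ">>>" as name(argument=value, ...) on one line, values as JSON. arm_command: Moves the arm, as the interface text tells. Its arguments: {"type":"object","properties":{"plan":{"type":"array","items":{"type":"array","items":{"type":"array","items":{"type":"number"}}}},"newtons":{"type":"number"}},"required":["plan"]}

```bash
mkdir -p pics; ls; cat > h.py <<'E'
import numpy as np, cv2
from rig import manip, vision, job
def cloud(c):
    K=c["K"];h,w=c["range_z"].shape
    u,v=np.meshgrid(np.arange(w),np.arange(h))
    xd=(u-K[0,2])/K[0,0]; yd=(v-K[1,2])/K[1,1]
    x,y=xd.copy(),yd.copy()
    for _ in range(20):
        s=1+c["k1"]*(x*x+y*y); x=xd/s; y=yd/s
    d=c["range_z"]
    P=np.stack([x*d,-y*d,-d,np.ones_like(d)],-1)
    W=P@np.linalg.inv(c["extrinsics"]).T
    W=W[...,:3]; W[d==0]=np.nan
    return W
E
python3 - <<'E'
from h import *
s=manip.state();print({k:np.round(v,3) for k,v in s.items()})
for n in("scene","top"):
    c=vision.read_camera(n);cv2.imwrite(f"pics/{n}0.png",c["frame"][...,::-1]);np.savez(f"{n}0.npz",W=cloud(c),f=c["frame"])
    print(n,c["k1"],np.linalg.inv(c["extrinsics"])[:3].round(3).tolist())
E
```

```text
pics
{'time': np.float64(0.0), 'joint_pos': array([-1.362,  0.182,  1.608, -0.   ,  1.354, -0.206]), 'dq': array([-0.001, -0.001,  0.001,  0.   ,  0.001, -0.   ]), 'effort': array([ 0.0000e+00, -4.3387e+01, -3.4185e+01,  7.0000e-02,  3.8000e-02,
       -0.0000e+00]), 'ee_pos': array([ 0.232, -0.526,  0.238]), 'tcp_rot': array([-3.073, -0.647,  0.   ]), 'ft_force': array([-0.09 ,  0.37 ,  0.474]), 'ft_torque': array([-0.033,  0.003, -0.035]), 'finger_force': np.float64(0.0), 'opening': np.float64(0.088)}
scene -0.07285484282904861 [[-0.817, 0.339, -0.467, -0.026], [-0.577, -0.472, 0.667, 0.696], [0.006, 0.814, 0.581, 0.701]]
top 0.0033812394388736022 [[0.008, 0.998, -0.06, 0.452], [-1.0, 0.008, 0.009, -0.012], [0.01, 0.06, 0.998, 1.152]]
```

View pics/top0.png

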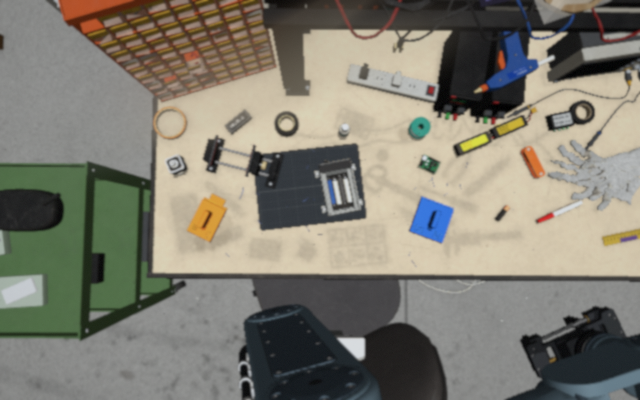

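View pics/scene0.png

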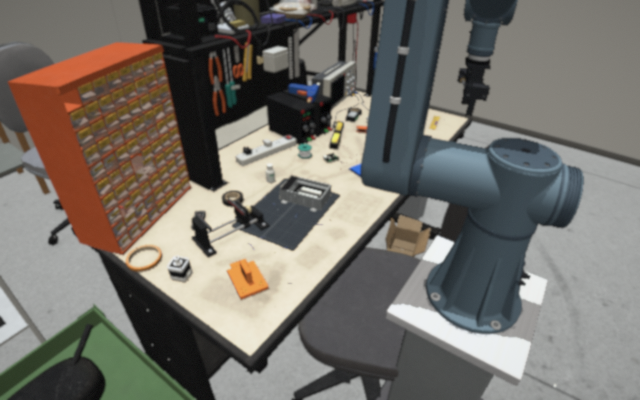

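The top view shows the orange cover at about (208,218) with its tongue toward (216,201). The case is at (340,190) with its black lip on the upper (far) side near (337,165), and the blue cover is at (431,219). The scene view agrees, with the orange fin at about (246,270).

```bash
python3 - <<'E'
from h import *
for n in("top","scene"):
    z=np.load(n+"0.npz");W,f=z["W"],z["f"]
    hsv=cv2.cvtColor(f,cv2.COLOR_RGB2HSV)
    m=(hsv[...,0]>8)&(hsv[...,0]<22)&(hsv[...,1]>150)&(W[...,2]<.1)&(W[...,0]>.2)&(W[...,0]<.6)&(W[...,1]>.2)&(W[...,1]<.5)&(W[...,2]>-.02)
    nl,l,st,_=cv2.connectedComponentsWithStats(m.astype(np.uint8));k=1+np.argmax(st[1:,4]);m=l==k
    p=W[m];print(n,"orange",len(p),st[k],np.percentile(p[:,2],[2,20,50,80,98]).round(4))
    top=p[p[:,2]>.035];print(" fin",len(top),top.mean(0),cv2.minAreaRect((top[:,:2]*1000).astype(np.float32)))
    pl=p[(p[:,2]<.03)];print(" plate rect",cv2.minAreaRect((pl[:,:2]*1000).astype(np.float32)),np.median(pl,0))
    # case
    b=(W[...,0]>.3)&(W[...,0]<.6)&(W[...,1]>-.12)&(W[...,1]<.1)&(W[...,2]>.025)&(W[...,2]<.08)
    nl,l,st,_=cv2.connectedComponentsWithStats(b.astype(np.uint8));k=1+np.argmax(st[1:,4]);q=W[l==k]
    print(" case",len(q),st[k],np.percentile(q[:,2],[5,20,50,80,95]).round(4))
    r=q[q[:,2]>.038];print(" rim",len(r),cv2.minAreaRect((r[:,:2]*1000).astype(np.float32)),np.median(r[:,2]))
    d=W[(abs(W[...,1]-.1)<.02)&(abs(W[...,0]-.42)<.03)];print(" mat z",np.median(d[:,2]))
    d=W[(abs(W[...,1]-.25)<.02)&(abs(W[...,0]-.32)<.02)];print(" bench z",np.median(d[:,2]) if len(d) else None)
    t=f[140:240,160:400] if n=="top" else f[160:310,200:360]
    k=3 if n=="top" else 4
    cv2.imwrite(f"pics/{n}1.png",cv2.resize(t,None,fx=k,fy=k,interpolation=2)[...,::-1])
E
```

```text
top orange 1006 [ 188  195   38   46 1006] [0.0017 0.009  0.0119 0.0149 0.0509]
 fin 112 [0.47230137 0.27295131 0.04753165] ((472.21807861328125, 273.61383056640625), (14.380426406860352, 47.81224060058594), 66.25614166259766)
 plate rect ((480.27734375, 270.43511962890625), (68.86329650878906, 117.19384765625), 64.20923614501953) [0.47775782 0.26744215 0.01143066]
 case 275 [320 173  32  43 275] [0.0275 0.0306 0.0331 0.043  0.0453]
 rim 102 ((531.0099487304688, -57.58636474609375), (128.46343994140625, 54.32159423828125), 39.301944732666016) 0.043270142521659394
 mat z -0.00016154827793868343
 bench z 9.099196008022226e-05
scene orange 928 [228 260  39  38 928] [0.0032 0.0098 0.0114 0.0139 0.0501]
 fin 120 [0.46744913 0.28093942 0.0465665 ] ((470.8141784667969, 278.30596923828125), (14.595861434936523, 47.119964599609375), 64.70870208740234)
 plate rect ((479.0138244628906, 275.7466125488281), (67.65152740478516, 119.54190063476562), 64.4946060180664) [0.46014312 0.2862633  0.01101397]
 case 256 [286 188  43  16 256] [0.0266 0.0293 0.0358 0.0428 0.0451]
 rim 107 ((530.1126708984375, -54.42359924316406), (130.89515686035156, 59.14670944213867), 39.89115524291992) 0.04268299690378086
 mat z -0.0011831213232361137
 bench z -0.002289767323698566
```

View pics/top1.png

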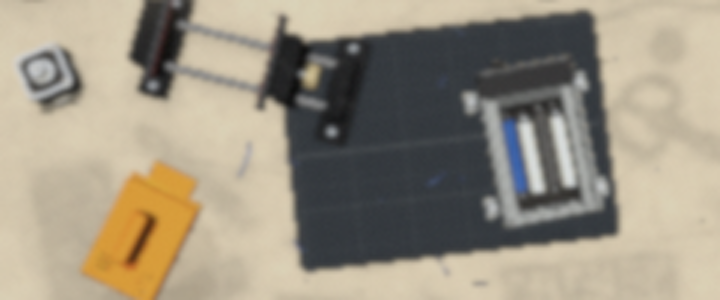

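The crop shows the orange tongue at about (175,178) and the fin at (140,238), so the cover's yaw is near -25°. The case's lip is at (527,78) and its near end at (550,215), so the case's yaw is near +9°. I'll fit height templates to both for accuracy.

```bash
cat > fit.py <<'E'
from h import *
from scipy.optimize import differential_evolution as DE
def case(x,y):
    z=np.zeros_like(x); o=(abs(x)<71)&(abs(y)<44); i=(abs(x)<66)&(abs(y)<40)&(x<46)
    z[o]=44; z[i]=np.where(abs(y[i])>30,32,25); return z
def cover(x,y):
    z=np.zeros_like(x); z[(abs(y)<22)&(x>50)&(x<70)]=4; z[(abs(x)<52)&(abs(y)<36)]=4
    z[(x>-52)&(x<46)&(abs(y)<36)]=12; z[(abs(x)<24)&(abs(y)<7)]=50; return z
def blue(x,y):
    z=np.zeros_like(x); z[(abs(x)<52)&(abs(y)<48)]=12; z[(abs(x)<24)&(abs(y)<7)]=50; return z
def fit(W,model,x0,yaw0,R=110):
    P=W.reshape(-1,3); P=P[np.isfinite(P).all(1)]*1000
    P=P[(np.hypot(P[:,0]-x0[0],P[:,1]-x0[1])<R)&(P[:,2]>-15)&(P[:,2]<80)]
    def cost(p):
        c,s=np.cos(p[2]),np.sin(p[2]);d=P[:,:2]-p[:2]
        e=abs(model(d[:,0]*c+d[:,1]*s,-d[:,0]*s+d[:,1]*c)-P[:,2]);return np.minimum(e,12).mean()
    r=DE(cost,[(x0[0]-25,x0[0]+25),(x0[1]-25,x0[1]+25),(yaw0-.25,yaw0+.25)],seed=1,popsize=20,tol=1e-6)
    return r.x[:2].round(1),np.degrees(r.x[2]).round(1),round(r.fun,2)
E
python3 - <<'E'
from fit import *
for n in("top","scene"):
    W=np.load(n+"0.npz")["W"]
    print(n,"cover",fit(W,cover,(472,275),-.43))
    print(n,"case",fit(W,case,(520,-50),.16,90))
E
```

```text
top cover (array([472.8, 275. ]), np.float64(-26.6), np.float64(1.89))
top case (array([545., -75.]), np.float64(-5.2), np.float64(5.93))
scene cover (array([473.4, 276.4]), np.float64(-25.4), np.float64(1.52))
scene case (array([545., -75.]), np.float64(-3.4), np.float64(6.19))
```

```bash
python3 - <<'E'
from fit import *
W=np.load("top0.npz")["W"]
print(W[165,337],W[190,341],W[211,343])
c=(W[165,337]+W[211,343])/2*1000
for n in("top","scene"):
    W=np.load(n+"0.npz")["W"]
    print(n,"case",fit(W,case,c[:2],.16,90))
b=np.load("top0.npz")["W"][219,431]*1000
print("blue",fit(np.load("top0.npz")["W"],blue,b[:2],-.3,80))
E
```

```text
[ 0.61970858 -0.0808074   0.04619014] [ 0.55462654 -0.09372233  0.02006168] [ 0.49610669 -0.09776379  0.04172751]
top case (array([562.6, -88.1]), np.float64(11.6), np.float64(4.01))
scene case (array([564.2, -86.2]), np.float64(11.2), np.float64(6.19))
blue (array([ 476.6, -347.2]), np.float64(-19.9), np.float64(2.26))
```

```bash
cat > mv.py <<'E'
from h import *
from scipy.spatial.transform import Rotation as R
def go(xyz,psi,tilt=0,s=None):
    "rows' numbers from the present pose to TCP xyz(m), cover yaw psi, tongue-down tilt (deg)"
    s=s or manip.state(); R0=R.from_rotvec(s["tcp_rot"])
    Rt=R.from_euler("ZY",[psi,tilt],degrees=True)*R.from_euler("x",180,degrees=True)
    print("turn",(R0.inv()*Rt).as_rotvec().round(3).tolist(),"shift",R0.inv().apply(np.array(xyz)-s["ee_pos"]).round(4).tolist(),"t",round(float(s["time"]),2))
E
python3 - <<'E'
from fit import *
import fit as F
def case2(P):
    def cost(p):
        c,s=np.cos(p[2]),np.sin(p[2]);d=P[:,:2]-p[:2];x=d[:,0]*c+d[:,1]*s;y=-d[:,0]*s+d[:,1]*c;z=P[:,2]
        o=(abs(x)<71)&(abs(y)<44); i=(abs(x)<66)&(abs(y)<40)&(x<46)
        e=np.where(i,np.maximum(z-34,0),np.where(o,abs(z-44),np.where(z>38,10,np.where(z<4,0,3))))
        return np.minimum(e,10).sum()/100
    r=DE(cost,[(540,590),(-110,-65),(0,.35)],seed=1,popsize=25,tol=1e-7);return r.x,r.fun
Q=[]
for n in("top","scene"):
    P=np.load(n+"0.npz")["W"].reshape(-1,3)*1000;P=P[np.isfinite(P).all(1)]
    P=P[(np.hypot(P[:,0]-563,P[:,1]+87)<95)&(P[:,2]>-15)&(P[:,2]<70)];Q.append(P)
    x,f=case2(P);print(n,x[:2].round(1),np.degrees(x[2]).round(1),round(f,2))
x,f=case2(np.vstack(Q));print("both",x[:2].round(1),np.degrees(x[2]).round(1))
P=Q[0];c,s=np.cos(x[2]),np.sin(x[2]);d=P[:,:2]-x[:2];X=d[:,0]*c+d[:,1]*s;Y=-d[:,0]*s+d[:,1]*c
for a in range(-75,85,10):print(a,[int(np.median(P[(abs(X-a)<5)&(abs(Y-b)<4),2])) if ((abs(X-a)<5)&(abs(Y-b)<4)).any() else None for b in range(-52,56,8)])
from mv import go
go([.473,.2757,.12],-25.6)
E
```

```text
top [562.8 -88.4] 11.8 26.81
scene [567.1 -91.3] 12.3 40.85
both [565.8 -88. ] 11.6
-75 [2, 1, 9, 19, 5, 5, 18, 7, 4, 4, 3, 4, 3, 1]
-65 [2, 42, 31, 6, 4, 6, 6, 6, 5, 6, 7, 32, 30, 2]
-55 [5, 43, 33, 19, 6, 6, 6, 6, 6, 6, 25, 31, 31, 5]
-45 [3, 42, 32, 21, 20, 7, 15, 18, 17, 13, 18, 31, 25, 2]
-35 [2, 42, 31, 22, 19, 17, 19, 19, 19, 20, 21, 32, 36, 1]
-25 [3, 42, 32, 24, 20, 18, 18, 17, 18, 19, 22, 31, 25, 2]
-15 [2, 42, 32, 21, 20, 17, 19, 19, 19, 21, 21, 32, 32, 3]
-5 [1, 41, 33, 25, 20, 18, 19, 18, 19, 19, 19, 32, 34, 1]
5 [1, 43, 33, 19, 20, 19, 20, 19, 17, 19, 20, 31, 39, 2]
15 [1, 42, 31, 21, 19, 18, 18, 18, 19, 20, 21, 33, 31, 2]
25 [1, 44, 32, 19, 5, 8, 8, 7, 7, 14, 8, 31, 30, 2]
35 [2, 44, 32, 24, 12, 7, 7, 8, 8, 9, 18, 31, 31, 2]
45 [4, 44, 43, 34, 41, 6, 42, 10, 41, 41, 42, 42, 30, 5]
55 [4, 43, 44, 43, 44, 44, 44, 43, 44, 42, 43, 43, 21, 2]
65 [2, 43, 43, 43, 43, 43, 41, 44, 44, 42, 43, 44, 42, 1]
75 [3, 2, 4, 3, 1, 4, 2, 3, 1, 24, 13, 2, 2, 2]
turn [-0.002, 0.0, 0.862] shift [0.5439, -0.636, 0.1191] t 0.1
```

>>> arm_command(plan=[[[0,0,0.862,0.544,-0.636,0.119,-0.4],[0,0,0.862,0.544,-0.636,0.119,-0.4],[0,0,0.862,0.544,-0.636,0.119,-0.4],[0,0,0.862,0.544,-0.636,0.119,-0.4],[0,0,0.862,0.544,-0.636,0.119,-0.4],[0,0,0.862,0.544,-0.636,0.119,-0.4],[0,0,0.862,0.544,-0.636,0.119,-0.4],[0,0,0.862,0.544,-0.636,0.119,-0.4],[0,0,0.862,0.544,-0.636,0.119,-0.4],[0,0,0.862,0.544,-0.636,0.119,-0.4]]])

```text
time: 1.1
ee_pos: [0.3738, -0.0535, 0.1687]
tcp_rot: [3.063, -0.697, 0.001]
ft_force: [1.4, -0.6, -0.1]
opening: 0.0616
finger_force: 0.0
```

```bash
python3 -c "
from mv import *
go([.473,.2757,.12],-25.6)"
```

```text
turn [0.0, -0.001, -0.001] shift [-0.0531, -0.3397, 0.0486] t 1.1
```

>>> arm_command(plan=[[[0,0,0,-0.053,-0.34,0.049,-0.4],[0,0,0,-0.053,-0.34,0.049,-0.4],[0,0,0,-0.053,-0.34,0.049,-0.4],[0,0,0,-0.053,-0.34,0.049,-0.4],[0,0,0,-0.053,-0.34,0.049,-0.4],[0,0,0,-0.053,-0.34,0.049,-0.4],[0,0,0,-0.053,-0.34,0.049,-0.4],[0,0,0,-0.053,-0.34,0.049,-0.4],[0,0,0,-0.053,-0.34,0.049,-0.4],[0,0,0,-0.053,-0.34,0.049,-0.4]]])

```text
time: 2.1
ee_pos: [0.4725, 0.2732, 0.1196]
tcp_rot: [3.062, -0.697, -0.001]
ft_force: [0.2, 0.1, -0.5]
opening: 0.0616
finger_force: 0.0
```

```bash
python3 - <<'E'
from fit import *
from mv import go
go([.473,.2757,.018],-25.6)
for n in("top","scene"):
    c=vision.read_camera(n);W=cloud(c);f=c["frame"]
    if n=="scene": cv2.imwrite("pics/s2.png",cv2.resize(f[150:320,170:370],None,fx=3,fy=3)[...,::-1])
    else: print("case",fit(W,case,(565,-88),.2,90))
E
```

```text
turn [0.001, 0.001, -0.001] shift [-0.0006, -0.0026, 0.1016] t 2.1
case (array([562.7, -88.4]), np.float64(11.7), np.float64(4.08))
```

View pics/s2.png

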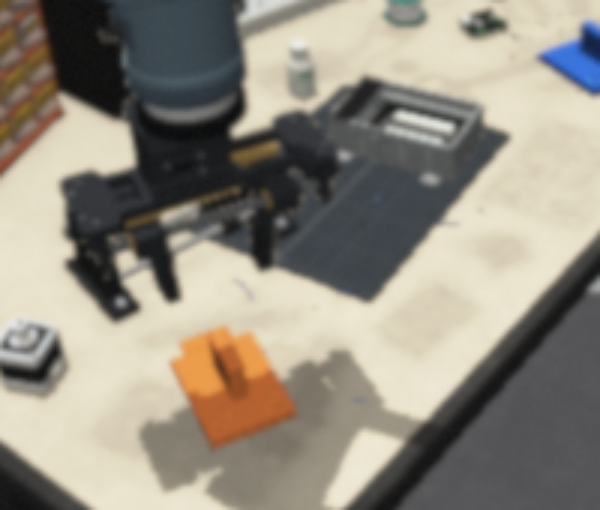

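The crop shows the orange cover at (232,385) untouched below the open gripper. The jig is well clear of the fingers, so I'll descend and pinch.

>>> arm_command(plan=[[[0,0,0,-0.001,-0.003,0.05,-0.4],[0,0,0,-0.001,-0.003,0.085,-0.4],[0,0,0,-0.001,-0.003,0.101,-0.4],[0,0,0,-0.001,-0.003,0.101,-0.4],[0,0,0,-0.001,-0.003,0.101,1],[0,0,0,-0.001,-0.003,0.101,1],[0,0,0,-0.001,-0.003,0.101,1],[0,0,0,-0.001,-0.003,0.101,1],[0,0,0,-0.001,-0.003,0.101,1],[0,0,0,-0.001,-0.003,0.101,1]]], newtons=40)

```text
time: 3.2
ee_pos: [0.4735, 0.2773, 0.0191]
tcp_rot: [-3.063, 0.696, -0.001]
ft_force: [-0.8, -0.2, 0.5]
opening: 0.0155
finger_force: 0.5
```

>>> arm_command(plan=[[[0,0,0,0,0,0,1],[0,0,0,0,0,0,1],[0,0,0,0,0,0,1],[0,0,0,0,0,-0.02,1],[0,0,0,0,0,-0.06,1],[0,0,0,0,0,-0.1,1],[0,0,0,0,0,-0.14,1],[0,0,0,0,0,-0.15,1],[0,0,0,0,0,-0.15,1]]])

```text
time: 4.1
ee_pos: [0.4745, 0.2776, 0.1703]
tcp_rot: [-3.061, 0.696, -0.005]
ft_force: [0.5, -0.5, -1.5]
opening: 0.0136
finger_force: 40.0
```

```bash
python3 - <<'E'
from h import *
s=manip.state();print({k:np.round(s[k],3) for k in("time","ee_pos","tcp_rot","joint_pos","ft_force","opening","finger_force")})
c=vision.read_camera("scene");f=c["frame"];cv2.imwrite("pics/s3.png",cv2.resize(f[130:300,170:370],None,fx=3,fy=3)[...,::-1])
E
```

```text
{'time': np.float64(4.1), 'ee_pos': array([0.474, 0.278, 0.17 ]), 'tcp_rot': array([-3.061,  0.696, -0.005]), 'joint_pos': array([0.313, 0.194, 1.737, 0.   , 1.206, 2.331]), 'ft_force': array([ 0.464, -0.48 , -1.464]), 'opening': np.float64(0.014), 'finger_force': np.float64(40.0)}
```

View pics/s3.png

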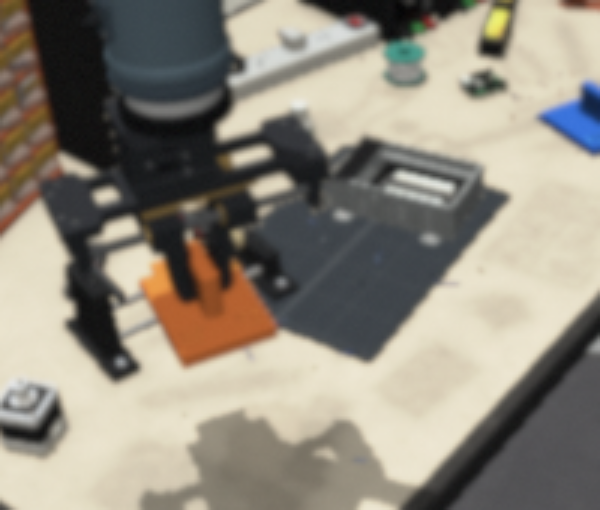

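The crop shows the orange cover held level between the fingers at about (210,300), with 40 N of grip and a 13.6 mm opening, which matches the fin. Next I'll carry it over the case, tilted.

```bash
cat >> mv.py <<'E'
C=np.array([.5638,-.0886]); YAW=11.6; H=.019
def ctcp(tipx,tipz,th):
    "TCP world for tongue-tip bottom at case (tipx,0,tipz) mm, tilt th deg"
    a=np.radians(th);X=tipx/1000-.07*np.cos(a)+H*np.sin(a);Z=tipz/1000+.07*np.sin(a)+H*np.cos(a)
    y=np.radians(YAW);return np.array([C[0]+X*np.cos(y),C[1]+X*np.sin(y),Z])
E
python3 - <<'E'
from mv import *
p=ctcp(37,75,16);print(p);go([p[0],p[1],.17],YAW,16)
E
```

```text
[ 0.53926046 -0.09363725  0.11255859]
turn [-0.091, -0.269, -0.645] shift [0.2199, 0.3058, -0.0017] t 4.15
```

>>> arm_command(plan=[[[-0.018,-0.054,-0.129,0.0244,0.034,0,1],[-0.036,-0.108,-0.258,0.0489,0.068,0,1],[-0.055,-0.161,-0.387,0.0733,0.102,0,1],[-0.073,-0.215,-0.516,0.0977,0.136,0,1],[-0.091,-0.269,-0.645,0.122,0.17,0,1],[-0.091,-0.269,-0.645,0.1466,0.2039,0,1],[-0.091,-0.269,-0.645,0.171,0.238,0,1],[-0.091,-0.269,-0.645,0.1955,0.272,0,1],[-0.091,-0.269,-0.645,0.22,0.306,0,1],[-0.091,-0.269,-0.645,0.22,0.306,0,1]]])

```text
time: 5.15
ee_pos: [0.5386, -0.0983, 0.1658]
tcp_rot: [3.068, 0.303, -0.436]
ft_force: [-0.1, 0.5, -1.2]
opening: 0.0138
finger_force: 40.0
```

```bash
python3 - <<'E'
from fit import *
from mv import *
go(ctcp(37,60,16),YAW,16)
s=manip.state();print(s["ee_pos"],s["finger_force"],s["joint_pos"].round(2))
# cover in hand, in TCP-cover frame: rotate cloud
y=np.radians(YAW)
Rc=R.from_euler("ZY",[YAW,16],degrees=True)
for n in("scene","top"):
    c=vision.read_camera(n);W=cloud(c);f=c["frame"]
    hsv=cv2.cvtColor(f,cv2.COLOR_RGB2HSV);m=(hsv[...,0]>5)&(hsv[...,0]<22)&(hsv[...,1]>150)
    m&=np.hypot(W[...,0]-s["ee_pos"][0],W[...,1]-s["ee_pos"][1])<.1
    L=Rc.inv().apply((W[m]-s["ee_pos"]))*1000;L=L[abs(L[:,2])<60]
    if not len(L):continue
    print(n,len(L),"x",np.percentile(L[:,0],[1,5,50,95,99]).round(1),"y",np.percentile(L[:,1],[1,5,50,95,99]).round(1),"z",np.percentile(L[:,2],[2,10,25,50,75,90]).round(1))
    t=L[(L[:,2]<0)&(L[:,2]>-14)]
    A=np.c_[t[:,:2],np.ones(len(t))];co=np.linalg.lstsq(A,t[:,2],rcond=None)[0];print(" plane",co.round(3))
    if n=="scene": cv2.imwrite("pics/s4.png",cv2.resize(f[110:280,230:430],None,fx=3,fy=3)[...,::-1])
E
```

```text
turn [-0.001, 0.003, -0.005] shift [0.0206, -0.0044, 0.0651] t 5.15
[ 0.53856739 -0.09830749  0.16577591] 39.999517472460866 [-0.32  0.38  1.54 -0.14  1.47  1.09]
scene 399 x [-50.9 -49.6 -14.1  41.9  60.6] y [-25.2 -14.8  11.5  36.6  38.5] z [-14.4 -11.5  -7.5  -5.9  -3.1  17.9]
 plane [ 0.012 -0.049 -6.039]
top 14 x [-12.  -11.2  -8.1   3.1   3.5] y [-16.5 -16.4  -3.1   4.3   5.4] z [ 5.3 12.1 23.8 28.4 29.9 31.4]
 plane [0. 0. 0.]
```

View pics/s4.png

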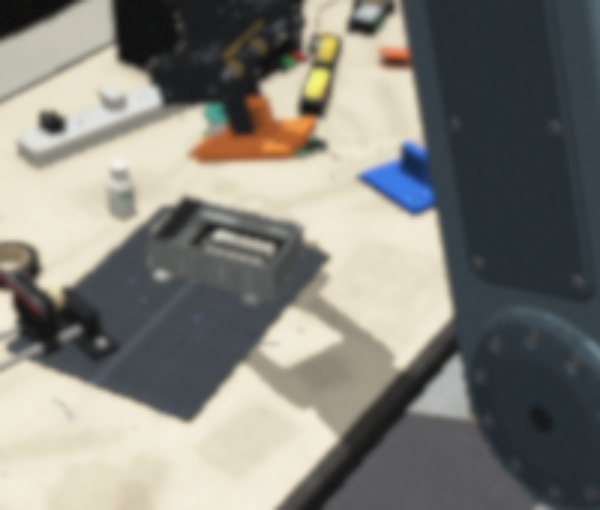

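The crop shows the cover tilted above the case, tongue (left, about (195,155)) lower, and the lip of the case at (180,215). In the gripper frame the plate top is about -6 mm (expected -7) and the rear edge about -51 mm (expected -52), so the grasp is good.

>>> arm_command(plan=[[[0,0,0,0.01,-0.003,0.03,1],[0,0,0,0.0206,-0.0044,0.0651,1],[0,0,0,0.0206,-0.0044,0.0651,1],[0,0,0,0.0206,-0.0044,0.0651,1],[0,0,0,0.0206,-0.0044,0.0651,1]]])

```text
time: 5.75
ee_pos: [0.5413, -0.0888, 0.102]
tcp_rot: [3.067, 0.312, -0.428]
ft_force: [-0.3, 0.4, -1.3]
opening: 0.0138
finger_force: 40.0
```

```bash
python3 - <<'E'
from fit import *
from mv import *
go(ctcp(37,60,16),YAW,16);go(ctcp(37,29.5,16),YAW,16)
s=manip.state()
Rc=R.from_euler("Z",YAW,degrees=True)
c=vision.read_camera("scene");W=cloud(c);f=c["frame"]
L=Rc.inv().apply((W.reshape(-1,3)-[*C,0])).reshape(W.shape)*1000
hsv=cv2.cvtColor(f,cv2.COLOR_RGB2HSV);m=(hsv[...,0]>5)&(hsv[...,0]<22)&(hsv[...,1]>150)&(abs(L[...,0])<120)&(abs(L[...,1])<60)&(L[...,2]>40)
q=L[m];print("orange in case x",np.percentile(q[:,0],[1,99]),"y max",np.percentile(q[:,1],[95,99]),"zmin",q[:,2].min())
m2=(abs(L[...,0])<60)&(abs(L[...,1])<60)&(abs(L[...,2]-42)<5)&~m;g=L[m2]
print("rim y",np.percentile(g[g[:,1]>20][:,1],[5,50,95]) )
cv2.imwrite("pics/s5.png",cv2.resize(f[140:220,240:360],None,fx=5,fy=5,interpolation=2)[...,::-1])
E
```

```text
turn [0.001, -0.002, 0.0] shift [-0.0016, 0.0043, 0.0051] t 5.75
turn [0.001, -0.002, 0.0] shift [0.0067, 0.0043, 0.0344] t 5.75
orange in case x [-73.81772799  38.96613791] y max [41.16322638 42.84885251] zmin 41.880206356792904
rim y [27.32914141 45.80504055 48.69066932]
```

View pics/s5.png

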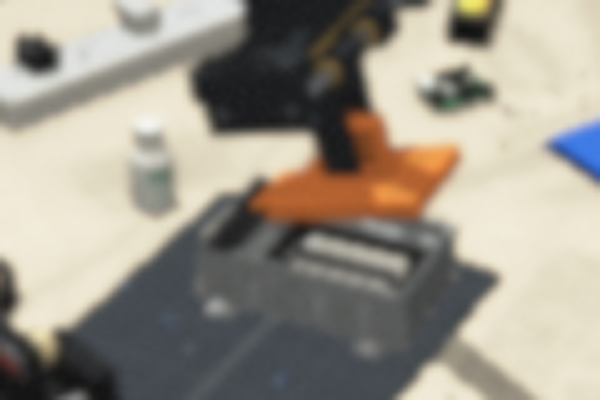

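The crop shows the tilted cover above the case opening, with the tongue at about (262,195) just short of the lip. The tool sits 4 mm to the left because the last shift was measured while the arm was still lagging, so I'll correct that first.

>>> arm_command(plan=[[[0,0,0,-0.0016,0.0043,0.005,1],[0,0,0,-0.0016,0.0043,0.005,1],[0,0,0,-0.0016,0.0043,0.005,1],[0,0,0,-0.0016,0.0043,0.005,1]]])

```text
time: 6.2
ee_pos: [0.5385, -0.0942, 0.0965]
tcp_rot: [3.068, 0.31, -0.43]
ft_force: [0.4, -0.3, -1.1]
opening: 0.0136
finger_force: 40.0
```

```bash
python3 - <<'E'
from mv import *
go(ctcp(37,60,16),YAW,16);go(ctcp(37,29.5,16),YAW,16)
E
```

```text
turn [0.0, -0.001, -0.001] shift [0.0005, -0.0004, -0.0013] t 6.2
turn [0.0, -0.001, -0.001] shift [0.0089, -0.0004, 0.0281] t 6.2
```

Descending into the opening.

>>> arm_command(plan=[[[0,0,0,0.0022,0,0.007,1],[0,0,0,0.0044,0,0.014,1],[0,0,0,0.0067,0,0.021,1],[0,0,0,0.0089,0,0.028,1],[0,0,0,0.0089,0,0.028,1],[0,0,0,0.0089,0,0.028,1],[0,0,0,0.0089,0,0.028,1]]])

```text
time: 6.9
ee_pos: [0.5395, -0.0939, 0.067]
tcp_rot: [3.067, 0.311, -0.43]
ft_force: [-0.3, 0.3, -1.1]
opening: 0.0138
finger_force: 40.0
```

```bash
python3 - <<'E'
from mv import *
go(ctcp(37,29.5,16),YAW,16);go(ctcp(61,29.5,16),YAW,16)
c=vision.read_camera("scene");cv2.imwrite("pics/s6.png",cv2.resize(c["frame"][140:220,240:360],None,fx=5,fy=5,interpolation=2)[...,::-1])
E
```

```text
turn [0.001, -0.001, -0.0] shift [-0.0002, -0.0003, 0.0] t 6.9
turn [0.001, -0.001, -0.0] shift [0.0229, -0.0003, -0.0066] t 6.9
```

View pics/s6.png

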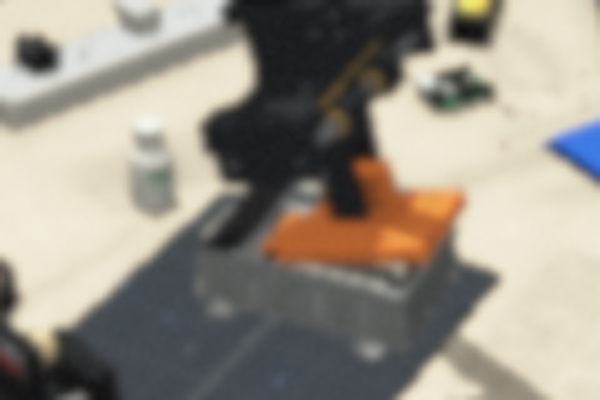

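The tongue is now down inside the rim, with the front corner at about (268,250), next to the black lip at (235,225). The rear is still raised, and no contact force shows. I'll slide it in under the lip.

>>> arm_command(plan=[[[0,0,0,0.006,0,-0.0017,1],[0,0,0,0.012,0,-0.0034,1],[0,0,0,0.017,0,-0.005,1],[0,0,0,0.023,0,-0.0066,1],[0,0,0,0.023,0,-0.0066,1],[0,0,0,0.023,0,-0.0066,1]]])

```text
time: 7.55
ee_pos: [0.5628, -0.0889, 0.0667]
tcp_rot: [3.067, 0.311, -0.431]
ft_force: [0.8, 0.0, -0.9]
opening: 0.0137
finger_force: 40.0
```

```bash
python3 - <<'E'
from mv import *
for x,z,t in((61,29.5,16),(61,30,12),(61,30.7,8),(61,31.4,4),(61,32,0),(61,31,0)): go(ctcp(x,z,t),YAW,t)
E
```

```text
turn [0.0, 0.0, -0.0] shift [-0.0001, -0.0001, -0.0003] t 7.55
turn [0.0, 0.07, -0.0] shift [-0.0014, -0.0001, 0.0041] t 7.55
turn [0.0, 0.14, -0.0] shift [-0.0024, -0.0001, 0.0084] t 7.55
turn [0.0, 0.209, -0.0] shift [-0.003, -0.0001, 0.0128] t 7.55
turn [0.0, 0.279, -0.0] shift [-0.0033, -0.0001, 0.0173] t 7.55
turn [0.0, 0.279, -0.0] shift [-0.003, -0.0001, 0.0182] t 7.55
```

>>> arm_command(plan=[[[0,0.035,0,-0.0007,0,0.002,1],[0,0.07,0,-0.0014,0,0.0041,1],[0,0.105,0,-0.002,0,0.0062,1],[0,0.14,0,-0.0024,0,0.0084,1],[0,0.175,0,-0.0027,0,0.0106,1],[0,0.209,0,-0.003,0,0.0128,1],[0,0.209,0,-0.003,0,0.0128,1],[0,0.209,0,-0.003,0,0.0128,1]]])

```text
time: 8.35
ee_pos: [0.5562, -0.0904, 0.0555]
tcp_rot: [3.116, 0.316, -0.11]
ft_force: [0.2, -0.3, -0.6]
opening: 0.0134
finger_force: 40.0
```

```bash
python3 - <<'E'
from mv import *
for x,z,t in((61,31.4,4),(61,32,0),(61,31,0)): go(ctcp(x,z,t),YAW,t)
c=vision.read_camera("scene");cv2.imwrite("pics/s7.png",cv2.resize(c["frame"][140:220,240:360],None,fx=5,fy=5,interpolation=2)[...,::-1])
E
```

```text
turn [0.0, 0.001, -0.001] shift [0.0003, -0.0003, 0.0003] t 8.35
turn [0.0, 0.071, -0.001] shift [-0.0009, -0.0003, 0.0046] t 8.35
turn [0.0, 0.071, -0.001] shift [-0.0008, -0.0003, 0.0056] t 8.35
```

View pics/s7.png

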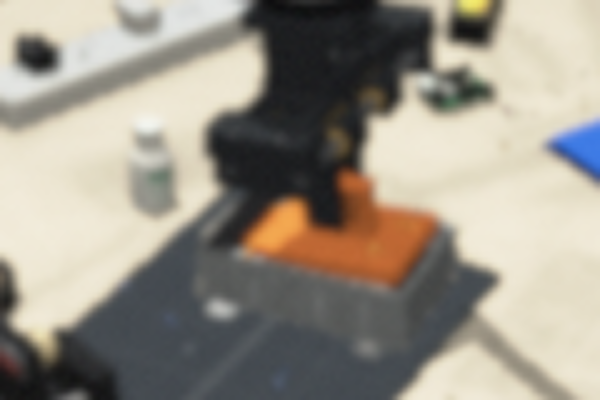

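The plate is nearly flat inside the rim, with its rear corner at about (435,215) just at the near rim, and the front edge is against the lip. Now I'll finish the swing and press gently.

>>> arm_command(plan=[[[0,0.018,0,-0.0003,0,0.0012,1],[0,0.036,0,-0.0005,0,0.0023,1],[0,0.054,0,-0.0007,0,0.0035,1],[0,0.071,0,-0.0009,0,0.0046,1],[0,0.071,0,-0.0009,0,0.0051,1],[0,0.071,0,-0.0008,0,0.0056,1],[0,0.071,0,-0.0008,0,0.0056,1]]])

```text
time: 9.1
ee_pos: [0.5552, -0.0905, 0.051]
tcp_rot: [3.125, 0.317, 0.002]
ft_force: [-4.8, 2.6, 10.0]
opening: 0.0131
finger_force: 40.0
```

Contact is 10 N at TCP z 51 mm, exactly the seated height. I'll release and back off.

>>> arm_command(plan=[[[0,0,0,0,0,0,0.3],[0,0,0,0,0,0,0.3],[0,0,0,0,0,0,0.3],[0,0,0,0,0,0,0.3],[0,0,0,0,0,-0.02,0.3],[0,0,0,0,0,-0.06,0.3],[0,0,0,0,0,-0.1,0.3],[0,0,0,0,0,-0.14,0.3],[0,0,0,-0.05,0,-0.17,0.3],[0,0,0,-0.1,0,-0.17,0.3]]])

```text
time: 10.1
ee_pos: [0.466, -0.1102, 0.223]
tcp_rot: [3.121, 0.319, 0.011]
ft_force: [-0.4, -0.9, 0.4]
opening: 0.031
finger_force: 0.0
```

>>> arm_command(plan=[[[0,0,0,-0.04,-0.04,0,0.3],[0,0,0,-0.08,-0.08,0,0.3],[0,0,0,-0.12,-0.12,0,0.3],[0,0,0,-0.12,-0.16,0,0.3],[0,0,0,-0.12,-0.2,0,0.3],[0,0,0,-0.12,-0.2,0,0.3],[0,0,0,-0.12,-0.2,0,0.3]]])

```text
time: 10.8
ee_pos: [0.3064, 0.0635, 0.2192]
tcp_rot: [3.124, 0.324, 0.003]
ft_force: [-0.1, -0.3, 1.1]
opening: 0.0308
finger_force: 0.0
```

```bash
python3 - <<'E'
from fit import *
from mv import *
print(manip.state()["ee_pos"],manip.state()["opening"])
Rc=R.from_euler("Z",YAW,degrees=True);fr=[]
for n in("top","scene"):
    c=vision.read_camera(n);W=cloud(c);f=c["frame"]
    L=Rc.inv().apply((W.reshape(-1,3)-[*C,0])).reshape(W.shape)*1000
    hsv=cv2.cvtColor(f,cv2.COLOR_RGB2HSV);m=(hsv[...,0]>5)&(hsv[...,0]<22)&(hsv[...,1]>150)&(abs(L[...,0])<100)&(abs(L[...,1])<60)
    q=L[m];print(n,"fin",q[q[:,2]>68].mean(0).round(1),q[:,2].max().round(1))
    p=q[(q[:,2]<54)&(abs(q[:,1])<32)];print(" plate x",np.percentile(p[:,0],[1,99]).round(1),"y",np.percentile(q[:,1],[1,99]).round(1))
    p=p[(p[:,0]>-48)&(p[:,0]<30)]
    co=np.linalg.lstsq(np.c_[p[:,:2],np.ones(len(p))],p[:,2],rcond=None)[0];print(" plane",co.round(3))
    t=f[160:220,310:380] if n=="top" else f[150:215,250:350]
    fr.append(cv2.resize(t,(390,390) if n=="top" else (400,390),interpolation=2))
    if n=="top": print(" blue",fit(W,blue,(476.6,-347),-.3,80))
cv2.imwrite("pics/e.png",np.hstack(fr)[...,::-1])
E
```

```text
[0.3064218  0.06353099 0.21919301] 0.030780925525422415
top fin [-9.8 -1.2 80.8] 86.3
 plate x [-59.3  44.9] y [-33.8  32.6]
 plane [2.0000e-03 5.0000e-03 4.3832e+01]
 blue (array([ 476.7, -346.8]), np.float64(-20.8), np.float64(2.27))
scene fin [-10.7   6.5  76.4] 83.7
 plate x [-58.8  49.8] y [-26.6  36.4]
 plane [ 1.2000e-02 -9.0000e-03  4.4917e+01]
```

View pics/e.png

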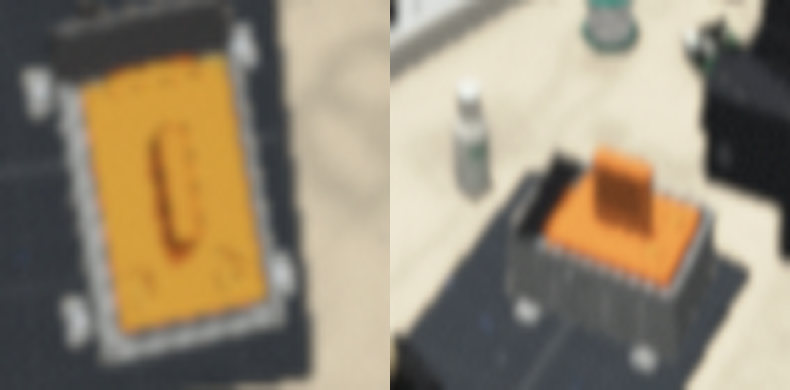

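The cover lies inside the rim (left panel, fin at (175,190)), with its front edge under or against the lip. It is level to within 1°, its top is at 44 mm and the grip is at x ≈ -10. The blue cover hasn't moved and the arm is clear, so I'll hand it in.

```bash
python3 -c "
from rig import job
print(job.close_job())"
```

```text
the job is handed in; nothing more can be done
None
```

The orange cover is seated flat in the case with its tongue hooked under the black lip, the blue cover was left where it was, and the job was handed in at about 11 s; no verdict came back.

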